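Put four stray goods back with their kind in a divided counter rack

ROBOT

A 7-joint arm with a two-finger parallel gripper is mounted at the origin on a cart in front of the work surface, level with it; the furniture and walls round the work are solid. World frame = base frame: x ahead of the robot, y to its left, z up, the work surface at z = 0. Lengths are in m, angles in rad, forces in N, time in s.
With the tool pointing down it reaches from about 0.35 to 0.9 m from the base axis. Payload 7.2 kg.
Tool frame: the origin (TCP) lies midway between the tips of the shut fingers; the grasp point (between the pads) lies 19 mm behind it; z points along the fingers, y is the direction in which the jaws open and shut (so a half turn about z gives the same grasp; the last joint's range is limited). The gripper opens to 88 mm and grips with 3 to 60 N. Pads are 20 mm wide; open, the fingers measure 115 mm over their backs; the gripper's body (75 mm by 178 mm) begins 61 mm behind the grasp point.
Start: joints at [1.199, 0.411, -0.013, 1.596, 0.006, 1.134, -0.082], TCP at [0.187, -0.596, 0.223] pointing down, gripper open.
Joint ranges: [-2.95, 2.95], [-0.29, 1.99], [-1.47, 1.44], [0.14, 2.54], [-1.03, 4.17], [0.13, 1.85], [-2.86, 2.86]. Speed limits (rad/s): [2.39, 2.39, 3.01, 3.01, 3.14, 3.14, 3.14].

INTERFACE

Orientations are given as a 3x3 rotation matrix whose columns are the frame's x, y, z axes.
In Python, from station import r gives the robot as it stands.
- The arm moves only by the shell command python3 -m creep 'ROWS' [OPENING] [FORCE]. ROWS is JSON, a list of rows, each a list of 4 numbers: the shift along the tool's x, y, z in cm, then the turn about the tool's z in rad. In form: [[tx, ty, tz, spin], ...]. A call has 1 to 12 rows; each row is the pose to reach, as a shift and turn from the pose commanded when the call began, along the tool's axes at that moment; what a row does not reach only later rows make up. A row lasts 1/8 s, in which the tool goes at most 62.5 mm and 10.7 degrees, less where a joint would pass 70% of its speed; a pose out of reach is approached as far as the arm can. A call with a gripper value outside its range is refused whole. OPENING is the opening in per cent of the stroke, from 0 (shut) to 100 (fully open), set as the call begins (- or left out, the last holds). The fingers move at their own pace and stop on an object; FORCE is the grip in N (left out, the last holds). Time passes only in rows, so rows that repeat a pose let the fingers close. It gives the time, the measured TCP pose, the force and the opening at its end, in the units of the state.
- r.get_state(): the state, without advancing time (a new reading comes with each control period).
- r.camera(name): name is "scene" or "top" or "wrist"; returns a dict with "pixels" (480x640x3 uint8, blue, green, red), "vfov" (degrees; the focal length in pixels is half the picture's height over the tangent of half this angle, whatever the lens; pixels are square), "cx", "cy" (the principal point, pixels), "rvec" (rotation vector, rad) and "tvec" (3), from world to camera coordinates, as OpenCV has them. Camera axes: x right, y down, z forward; pixel columns grow to the right and rows downward; lengths in m; the calibration is good to about 2 mm. The wrist camera is an equidistant fisheye: a pixel r from the principal point sees the ray r / f radians off the axis. A picture is of the moment at which its call begins. There is no depth.
- r.job_done(): hands the job in, once; it reports no verdict.
Trained networks look in the newest picture that a camera, given by its name, has taken for a name from the list of things; names that differ only in an ending like _2 or _b are one class to them, and where a whole thing is asked for, a point or a joint stands for the part that bears it (a point fixed in the world has none). Each returns a list of dicts, best first, with "p" (0 to 1); they miss things now and then, are a little off and sometimes report something else, mostly with a low value. They report only what shows in the picture. A call takes as long as a camera call.
- r.boxes_of(camera, thing): "point" ([x, y, z] in m, in the coordinates of the camera as it stood for that picture, good to about 4 mm: the middle of the surface that is visible of it).
The state is a dict: "t": time; "joint_pos": joint angles; "dq": joint speeds; "tau": joint torques, N m; "tcp_pos": TCP position; "tool_rot": TCP orientation; "force": force on the tool from outside, world axes, zero at the start; "wrist_torque": the same for the moment, N m; "grip_width": finger opening in m.
Only numpy, scipy, OpenCV 4.12 (cv2) and the standard library are available. Lean on these libraries where they do the work, as an engineer would, in place of code of your own. Each camera call takes 0.05 s, during which the arm holds its last target. There are 200 camera calls.

TASK

Customers have left four goods about the front of the table. Put each back in the bay of the plywood rack that already holds one of its kind: the soap flat, the candle and the two slim tall cartons upright, all standing on the floor of the bay and not on the fins or on one another. Knock nothing over, keep the goods that are already in the rack in their bays, and leave the gift box in the dark tray where it is.

Things in the scene. Friction and masses are not known exactly. Their poses are not given: they have to be found in the camera images.
- soap_mid (a point): Soap in a small tan card box, a block 45 (x) x 63 (y) x 26 mm high, lying flat on the table, 0.1 kg. Point at its centre, 13 mm above its underside; x along its short side, y along its long side, z up.
- candle_mid (a point): Candle in an open glass tumbler, round, 60 mm across and 60 mm high, standing on the table, 0.22 kg. Point on its axis, 30 mm above its underside; z up.
- carton_a_mid (a point): Slim tall kraft-brown carton, 24 (x) x 86 (y) x 135 mm high, standing on the table, 0.22 kg. Point at its centre, 67.5 mm above its underside; x across its thickness, y along its width, z up.
- carton_b_mid (a point): The second stray slim carton, just like the first (24 (x) x 86 (y) x 135 mm); point at its centre, 67.5 mm above its underside; same axes.
- rack_floor (a point): Plywood rack, fixed, 160 (x) x 324 (y) mm. Point at mid-floor, 6 mm above the table; x away from the robot, y along the rack. Fins along x, 6 mm thick, 24 mm above the floor, at y = -159, -53, +53, +159 mm, make three bays 100 mm wide, centred at y = -106, 0, +106, clear from a 12 mm high front lip (x = -74 mm) to the open back (x = +80 mm). Which bay holds which kind varies.
- stock_soap_mid (a point): The soap already in the rack, like the stray one (45 (x) x 63 (y) x 26 mm), loose, lying flat at the back of its bay, short side along the rack's x, at x = about +45 mm of the rack and in the middle of the bay's width. Point at its centre, 13 mm above its underside.
- stock_candle_mid (a point): The candle already in the rack, like the stray one (60 mm across, 60 mm high), loose, standing at the back of its bay, at x = about +45 mm of the rack, in the middle of the bay's width. Point on its axis, 30 mm above its underside.
- stock_carton_mid (a point): The slim carton already in the rack, like the stray ones (24 (x) x 86 (y) x 135 mm), loose, standing at the back of its bay, its thickness along the rack's x, its width across the bay, at x = about +45 mm of the rack. In front of it is room for two more, one behind the other. Point at its centre, 67.5 mm above its underside.
- gift_set: Bystander, to be left alone: kraft gift box with three little jars in its window, 55 (x) x 114 (y) x 82 mm high, standing loose in the low dark wooden tray (walls 28 mm above the table) in front of the rack. Origin at the centre of its underside.
- card_spinner: Fixed obstacle, not part of the job: card spinner, a tower 460 mm high and up to 340 mm across standing right of the rack; keep arm and gripper out of it when carrying goods past. Origin at the middle of its foot. On the left, beyond y = 0.32 m, a side table stands 0.11 m higher, with a glass jar up to z = 0.31 m near x = 0.29, y = 0.40 m.

How it is judged:
At the end, for the whole second after the job is handed in: The stray soap, candle and both cartons each rest on the rack's floor (height within 4 mm), centres inside the bay where the one of their kind still stands. All seven goods are upright within 7 degrees, released and at rest (((y of soap_mid in the frame of rack_floor between 0.06 and 0.152 m and x of soap_mid in the frame of rack_floor between -0.074 and 0.074 m and z of soap_mid in the frame of rack_floor between 0.009 and 0.017 m and y of stock_soap_mid in the frame of rack_floor between 0.06 and 0.152 m and x of stock_soap_mid in the frame of rack_floor between -0.074 and 0.074 m and z of stock_soap_mid in the frame of rack_floor between 0.009 and 0.017 m) or (y of soap_mid in the frame of rack_floor between -0.046 and 0.046 m and x of soap_mid in the frame of rack_floor between -0.074 and 0.074 m and z of soap_mid in the frame of rack_floor between 0.009 and 0.017 m and y of stock_soap_mid in the frame of rack_floor between -0.046 and 0.046 m and x of stock_soap_mid in the frame of rack_floor between -0.074 and 0.074 m and z of stock_soap_mid in the frame of rack_floor between 0.009 and 0.017 m) or (y of soap_mid in the frame of rack_floor between -0.152 and -0.06 m and x of soap_mid in the frame of rack_floor between -0.074 and 0.074 m and z of soap_mid in the frame of rack_floor between 0.009 and 0.017 m and y of stock_soap_mid in the frame of rack_floor between -0.152 and -0.06 m and x of stock_soap_mid in the frame of rack_floor between -0.074 and 0.074 m and z of stock_soap_mid in the frame of rack_floor between 0.009 and 0.017 m)) and ((y of candle_mid in the frame of rack_floor between 0.06 and 0.152 m and x of candle_mid in the frame of rack_floor between -0.074 and 0.074 m and z of candle_mid in the frame of rack_floor between 0.026 and 0.034 m and y of stock_candle_mid in the frame of rack_floor between 0.06 and 0.152 m and x of stock_candle_mid in the frame of rack_floor between -0.074 and 0.074 m and z of stock_candle_mid in the frame of rack_floor between 0.026 and 0.034 m) or (y of candle_mid in the frame of rack_floor between -0.046 and 0.046 m and x of candle_mid in the frame of rack_floor between -0.074 and 0.074 m and z of candle_mid in the frame of rack_floor between 0.026 and 0.034 m and y of stock_candle_mid in the frame of rack_floor between -0.046 and 0.046 m and x of stock_candle_mid in the frame of rack_floor between -0.074 and 0.074 m and z of stock_candle_mid in the frame of rack_floor between 0.026 and 0.034 m) or (y of candle_mid in the frame of rack_floor between -0.152 and -0.06 m and x of candle_mid in the frame of rack_floor between -0.074 and 0.074 m and z of candle_mid in the frame of rack_floor between 0.026 and 0.034 m and y of stock_candle_mid in the frame of rack_floor between -0.152 and -0.06 m and x of stock_candle_mid in the frame of rack_floor between -0.074 and 0.074 m and z of stock_candle_mid in the frame of rack_floor between 0.026 and 0.034 m)) and ((y of carton_a_mid in the frame of rack_floor between 0.06 and 0.152 m and x of carton_a_mid in the frame of rack_floor between -0.074 and 0.074 m and z of carton_a_mid in the frame of rack_floor between 0.0635 and 0.0715 m and y of carton_b_mid in the frame of rack_floor between 0.06 and 0.152 m and x of carton_b_mid in the frame of rack_floor between -0.074 and 0.074 m and z of carton_b_mid in the frame of rack_floor between 0.0635 and 0.0715 m and y of stock_carton_mid in the frame of rack_floor between 0.06 and 0.152 m and x of stock_carton_mid in the frame of rack_floor between -0.074 and 0.074 m and z of stock_carton_mid in the frame of rack_floor between 0.0635 and 0.0715 m) or (y of carton_a_mid in the frame of rack_floor between -0.046 and 0.046 m and x of carton_a_mid in the frame of rack_floor between -0.074 and 0.074 m and z of carton_a_mid in the frame of rack_floor between 0.0635 and 0.0715 m and y of carton_b_mid in the frame of rack_floor between -0.046 and 0.046 m and x of carton_b_mid in the frame of rack_floor between -0.074 and 0.074 m and z of carton_b_mid in the frame of rack_floor between 0.0635 and 0.0715 m and y of stock_carton_mid in the frame of rack_floor between -0.046 and 0.046 m and x of stock_carton_mid in the frame of rack_floor between -0.074 and 0.074 m and z of stock_carton_mid in the frame of rack_floor between 0.0635 and 0.0715 m) or (y of carton_a_mid in the frame of rack_floor between -0.152 and -0.06 m and x of carton_a_mid in the frame of rack_floor between -0.074 and 0.074 m and z of carton_a_mid in the frame of rack_floor between 0.0635 and 0.0715 m and y of carton_b_mid in the frame of rack_floor between -0.152 and -0.06 m and x of carton_b_mid in the frame of rack_floor between -0.074 and 0.074 m and z of carton_b_mid in the frame of rack_floor between 0.0635 and 0.0715 m and y of stock_carton_mid in the frame of rack_floor between -0.152 and -0.06 m and x of stock_carton_mid in the frame of rack_floor between -0.074 and 0.074 m and z of stock_carton_mid in the frame of rack_floor between 0.0635 and 0.0715 m)) and angle between each of soap_mid, candle_mid, carton_a_mid, carton_b_mid, stock_soap_mid, stock_carton_mid, stock_candle_mid's own z axis and vertical below 0.12 rad and linear speed of each of soap, candle, carton_a, carton_b, stock_soap, stock_carton, stock_candle below 0.02 m/s); the robot touches nothing.
It fails at once if one of the goods, stray or in the rack, is knocked over (angle between any of soap_mid, candle_mid, carton_a_mid, carton_b_mid, stock_soap_mid, stock_carton_mid, stock_candle_mid's own z axis and vertical above 0.8 rad).
It fails at once if the gift box is pushed away or knocked over (distance of gift_set from where it was at the start of the episode above 0.02 m or angle between gift_set's own z axis and vertical above 0.4 rad).
It also fails if it takes over 128 s, if anything falls off the work surface, if the arm or the gripper's body presses on something with over 40 N, if the wrist force passes 120 N, or if a joint passes its speed limit or range.

## Working session

There is one attempt and no reset: what is moved stays moved. The work goes in short steps, Python scripts to look and compute and a shell command to move; the robot and the scene stay as the last step left them, time stands still between calls to the robot, and variables do not carry over. Pictures are saved under pics/ and viewed, about 12 in all and at most 16, crops included, and the job is handed in when it is done.

```bash
mkdir -p pics; cat > h.py <<'E'
from station import r
import numpy as np, cv2
def shot(n,f=None):
    c=r.camera(n)
    if f: cv2.imwrite('pics/'+f,c['pixels'])
    return c
def w(c,p):
    R=cv2.Rodrigues(np.array(c['rvec'],float))[0]; return R.T@(np.array(p)-np.array(c['tvec'],float).ravel())
def find(n,things,c):
    for t in things:
        for d in r.boxes_of(n,t)[:4]: print(n,t,round(d['p'],2),w(c,d['point']).round(3))
T=['soap_mid','candle_mid','carton_a_mid','gift_set','card_spinner','rack_floor','stock_soap_mid','stock_candle_mid','stock_carton_mid']
E
python3 - <<'E'
from h import *
s=r.get_state();print(s['t'],s['tcp_pos'],s['tool_rot'],s['grip_width'])
for n in('top','scene'):
    c=shot(n,n+'0.png');find(n,T,c);print(w(c,[0,0,0]))
E
```

```text
0.0 [ 0.18674241 -0.59593333  0.22180956] [[ 9.54207253e-01  2.99145632e-01 -6.39981444e-04]
 [ 2.99146265e-01 -9.54206161e-01  1.45434433e-03]
 [-1.75613483e-04 -1.57919397e-03 -9.99998738e-01]] 0.08762101179599956
top soap_mid 0.66 [0.379 0.225 0.024]
top soap_mid 0.5 [0.561 0.112 0.006]
top candle_mid 0.82 [ 0.363 -0.351  0.042]
top candle_mid 0.25 [0.621 0.001 0.029]
top carton_a_mid 0.72 [ 0.347 -0.261  0.132]
top gift_set 0.58 [ 0.385 -0.007  0.086]
top rack_floor 0.67 [0.615 0.107 0.109]
top rack_floor 0.63 [0.56  0.109 0.008]
top rack_floor 0.37 [ 0.348 -0.259  0.134]
top stock_soap_mid 0.97 [0.624 0.001 0.031]
top stock_candle_mid 0.94 [0.622 0.207 0.051]
top stock_carton_mid 0.78 [0.613 0.108 0.11 ]
[ 0.29965928 -0.05913694  1.05107047]
scene soap_mid 0.56 [0.367 0.235 0.026]
scene candle_mid 0.78 [ 0.333 -0.339  0.043]
scene candle_mid 0.66 [0.613 0.12  0.082]
scene carton_a_mid 0.85 [ 0.341 -0.253  0.078]
scene gift_set 0.79 [0.373 0.011 0.065]
scene rack_floor 0.73 [0.566 0.087 0.002]
scene stock_soap_mid 0.78 [0.613 0.011 0.026]
scene stock_candle_mid 0.63 [0.617 0.209 0.048]
scene stock_carton_mid 0.87 [0.614 0.116 0.086]
[-0.20306834  0.63174834  0.72765779]
```

View pics/top0.png

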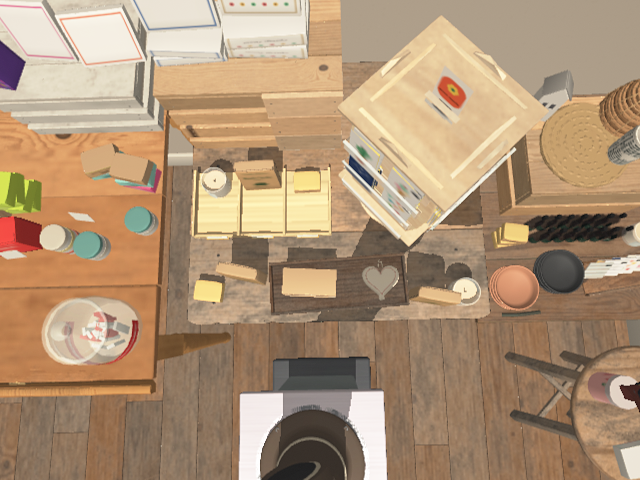

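View pics/scene0.png

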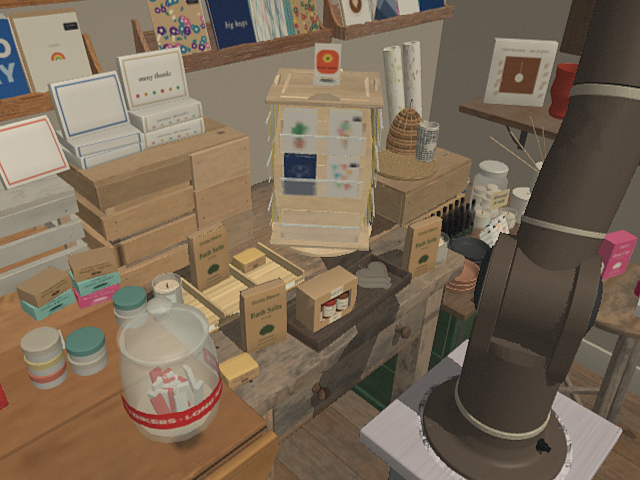

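```bash
cat >> h.py <<'E'
def rect(c,z,x0,x1,y0,y1,s):
    """orthophoto of plane z: row down = -x, col right = -y, s px/m"""
    f=240/np.tan(np.radians(c['vfov'])/2);K=np.array([[f,0,c['cx']],[0,f,c['cy']],[0,0,1.]])
    R=cv2.Rodrigues(np.array(c['rvec'],float))[0];t=np.array(c['tvec'],float).ravel()
    X,Y=np.meshgrid(x1-np.arange(int((x1-x0)*s))/s,y1-np.arange(int((y1-y0)*s))/s,indexing='ij')
    P=np.stack([X,Y,0*X+z],-1).reshape(-1,3)@R.T+t
    u=(P@K.T);u=(u[:,:2]/u[:,2:]).astype(np.float32).reshape(X.shape+(2,))
    im=cv2.remap(c['pixels'],u[...,0],u[...,1],cv2.INTER_CUBIC)
    for k in np.arange(np.ceil(x0*20)/20,x1,.05):
        q=int((x1-k)*s);cv2.line(im,(0,q),(8,q),(0,0,255),1);cv2.putText(im,'%.2f'%k,(10,q+4),0,.35,(0,0,255))
    for k in np.arange(np.ceil(y0*20)/20,y1,.05):
        q=int((y1-k)*s);cv2.line(im,(q,0),(q,8),(255,0,0),1);cv2.putText(im,'%.2f'%k,(q-10,18),0,.35,(255,0,0))
    return im
E
python3 - <<'E'
from h import *
c=shot('top')
a=rect(c,.135,.3,.5,.08,.32,1600)
b=rect(c,.026,.3,.5,.08,.32,1600)
d=rect(c,.135,.27,.45,-.45,-.2,1600)
e=rect(c,.06,.27,.45,-.45,-.2,1600)
W=400
f=lambda i:cv2.copyMakeBorder(i,0,320-i.shape[0],0,W-i.shape[1],cv2.BORDER_CONSTANT)
cv2.imwrite('pics/r1.png',np.vstack([np.hstack([f(a),f(b)]),np.hstack([f(d),f(e)])])[:600])
cv2.imwrite('pics/r2.png',rect(c,.03,.45,.7,-.1,.3,1900))
E
```

```text
(no output)
```

View pics/r1.png

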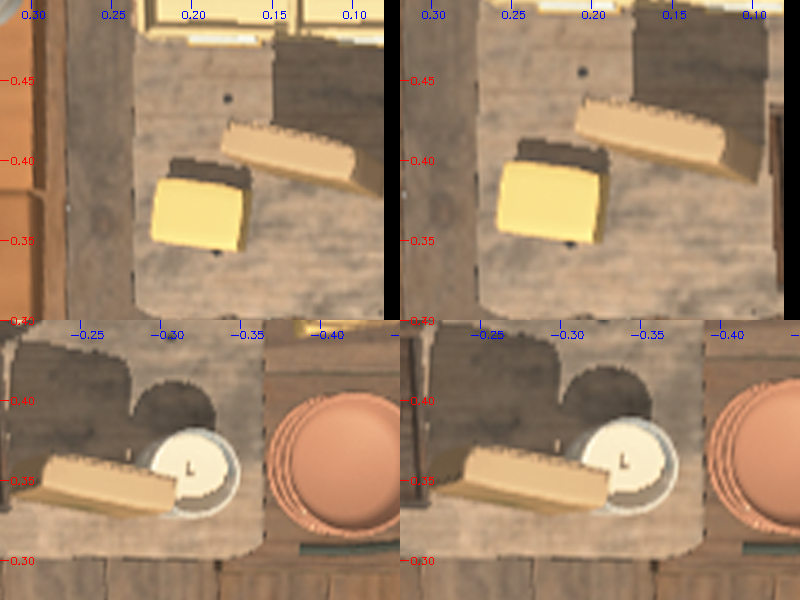

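View pics/r2.png

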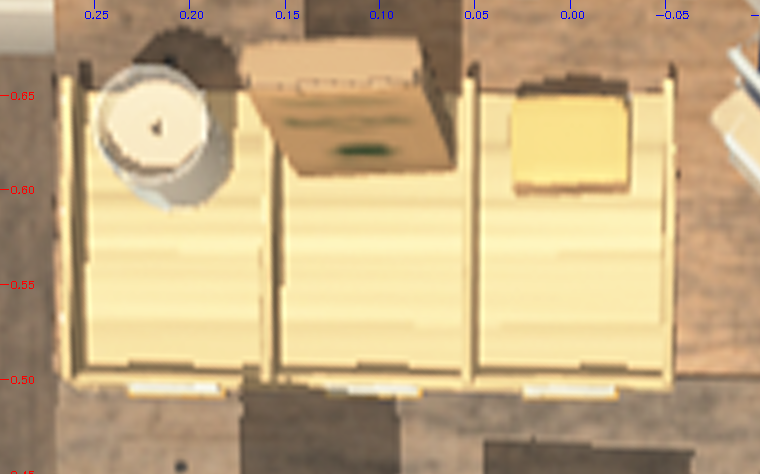

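```bash
cat > to.py <<'E'
import sys;from h import *
x,y,z,a=map(float,sys.argv[1:5])  # target tcp, tool-y heading
s=r.get_state();R=np.array(s['tool_rot']);h=np.arctan2(R[1,1],R[0,1])
print('t',round(s['t'],2),'tcp',np.round(s['tcp_pos'],4),'h',round(h,3),'F',np.round(s['force'],1),'w',round(s['grip_width'],4),'q',np.round(s['joint_pos'],2))
print('rows',((np.array([x,y,z])-s['tcp_pos'])@R*100).round(2),'spin',round(-(a-h),3))
E
python3 to.py .348 -.269 .25 -.19
```

```text
t 1.05 tcp [ 0.187  -0.5964  0.2227] h -1.267 F [-0.5 -0.8  0.1] w 0.0876 q [ 1.2   0.41 -0.01  1.6   0.01  1.13 -0.08]
rows [ 25.16 -26.42  -2.73] spin -1.077
```

```bash
python3 -m creep '[[0,0,-2.7,0],[3.6,-3.8,-2.7,-0.15],[7.2,-7.5,-2.7,-0.3],[10.8,-11.3,-2.7,-0.46],[14.4,-15.1,-2.7,-0.62],[18,-18.9,-2.7,-0.77],[21.6,-22.7,-2.7,-0.92],[25.2,-26.4,-2.7,-1.077],[25.2,-26.4,-2.7,-1.077],[25.2,-26.4,-2.7,-1.077],[25.2,-26.4,-2.7,-1.077]]' 100 15
python3 to.py .348 -.269 .25 -.19
python3 - <<'E'
from h import *
c=shot('wrist','w1.png');print(c['vfov'],c['cx'],c['cy']);find('wrist',['carton_a_mid','candle_mid'],c)
c=shot('top');find('top',['carton_a_mid','candle_mid'],c)
E
```

```text
t: 2.42
tcp_pos: [0.3478, -0.2703, 0.2496]
tool_rot: [[0.192, 0.981, -0.0], [0.981, -0.192, -0.0], [-0.0, -0.0, -1.0]]
force: [0.6, -0.3, -0.1]
grip_width: 0.0882
t 2.42 tcp [ 0.3478 -0.2703  0.2496] h -0.193 F [ 0.6 -0.3 -0.1] w 0.0882 q [ 0.91  0.09 -0.38  1.96  0.04  1.1   0.32]
rows [ 0.13 -0.   -0.04] spin -0.003
65.70646984690485 324.1598293082481 240.93010639129534
wrist carton_a_mid 0.9 [ 0.353 -0.262  0.131]
wrist candle_mid 0.78 [ 0.366 -0.349  0.044]
top carton_a_mid 0.88 [ 0.349 -0.255  0.134]
top candle_mid 0.54 [ 0.372 -0.321  0.04 ]
top candle_mid 0.4 [0.624 0.209 0.051]
```

View pics/w1.png

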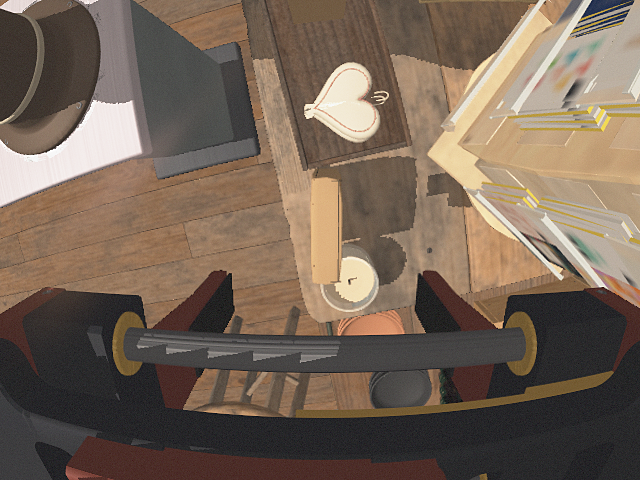

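```bash
cat >> h.py <<'E'
def ray(c,u,v,z,fish=True):
    f=240/np.tan(np.radians(c['vfov'])/2);d=np.array([u-c['cx'],v-c['cy']]);q=np.hypot(*d)
    t=q/f if fish else np.arctan(q/f)
    D=np.r_[d/q*np.sin(t),np.cos(t)];R=cv2.Rodrigues(np.array(c['rvec'],float))[0];o=w(c,[0,0,0]);D=R.T@D
    return (o+D*(z-o[2])/D[2]).round(4)
E
python3 - <<'E'
from h import *
c=shot('wrist');print(w(c,[0,0,0]))
cv2.imwrite('pics/w1c.png',cv2.resize(c['pixels'][160:320,280:400],None,fx=4,fy=3.75,interpolation=2))
for u,v in((314,178),(340,180),(337,283),(312,282)): print(ray(c,u,v,.135))
for u,v in((350,280),(322,285),(379,282)): print(ray(c,u,v,.06))
E
```

```text
[ 0.3599957  -0.20629031  0.41148142]
[ 0.3488 -0.2255  0.135 ]
[ 0.3675 -0.2306  0.135 ]
[ 0.3505 -0.3099  0.135 ]
[ 0.3312 -0.3053  0.135 ]
[ 0.3613 -0.3374  0.06  ]
[ 0.3326 -0.3372  0.06  ]
[ 0.39   -0.3454  0.06  ]
```

View pics/w1c.png

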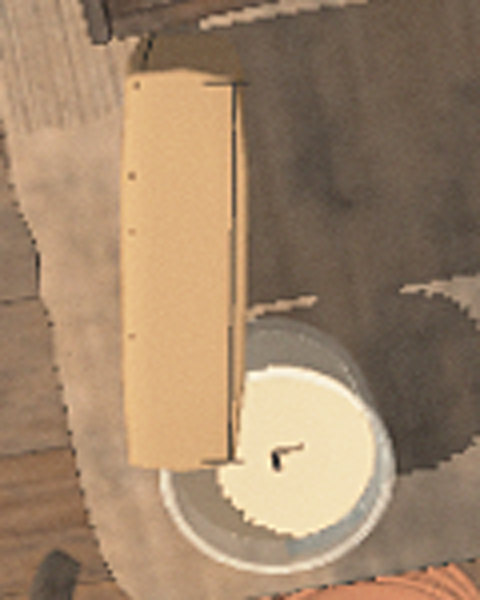

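```bash
python3 -m creep '[[0.3,0.1,3,0],[0.3,0.1,6,0],[0.3,0.1,9,0],[0.3,0.1,12,0],[0.3,0.1,14.5,0],[0.3,0.1,16.4,0],[0.3,0.1,16.4,0],[0.3,0.1,16.4,0]]' 100 15 
python3 -m creep '[[0,0,0,0],[0,0,0,0],[0,0,0,0],[0,0,0,0],[0,0,0,0],[0,0,0,0],[0,0,0,0]]' 0 20 | tail -2
python3 -m creep '[[0,0,-0.5,0],[0,0,-1.5,0],[0,0,-3,0],[0,0,-5,0],[0,0,-7.5,0],[0,0,-10,0],[0,0,-12,0],[0,0,-13,0],[0,0,-13,0],[0,0,-13,0]]'
python3 - <<'E'
from h import *
c=shot('scene');cv2.imwrite('pics/s1.png',c['pixels'][200:,150:560])
E
```

```text
t: 3.78
tcp_pos: [0.3504, -0.2666, 0.0862]
tool_rot: [[0.189, 0.982, 0.001], [0.982, -0.189, -0.0], [-0.0, 0.001, -1.0]]
force: [-0.2, 0.7, 0.3]
grip_width: 0.0878
force: [-0.5, 0.0, -0.4]
grip_width: 0.024
t: 5.9
tcp_pos: [0.3496, -0.2661, 0.2151]
tool_rot: [[0.189, 0.982, -0.001], [0.982, -0.189, 0.001], [0.0, -0.001, -1.0]]
force: [0.8, -0.4, -1.6]
grip_width: 0.024
```

View pics/s1.png

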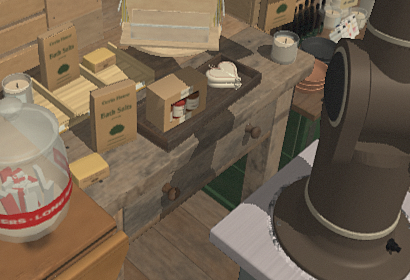

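```bash
python3 to.py .36 .0 .23 0;python3 to.py .574 .106 .23 0
```

```text
t 5.95 tcp [ 0.3495 -0.266   0.2149] h -0.19 F [-1.   0.4 -2. ] w 0.0244 q [ 0.91  0.13 -0.4   2.01  0.06  1.02  0.29]
rows [26.32 -4.   -1.48] spin -0.19
t 5.95 tcp [ 0.3495 -0.266   0.2149] h -0.19 F [-1.   0.4 -2. ] w 0.0244 q [ 0.91  0.13 -0.4   2.01  0.06  1.02  0.29]
rows [40.77 15.02 -1.5 ] spin -0.19
```

```bash
python3 - <<'E'
from h import *
c=shot('top')
for z in(.1,.3,.4): print(ray(c,408,243,z,False),ray(c,343,180,z,False))
E
```

```text
[ 0.4597 -0.217   0.1   ] [ 0.6024 -0.0834  0.1   ]
[ 0.4261 -0.1838  0.3   ] [ 0.5387 -0.0783  0.3   ]
[ 0.4092 -0.1672  0.4   ] [ 0.5069 -0.0757  0.4   ]
```

```bash
python3 -m creep '[[3,-0.5,-1.5,0],[6.5,-1,-1.5,-0.03],[10,-1.5,-1.5,-0.07],[13.5,-2,-1.5,-0.1],[17,-2.6,-1.5,-0.14],[20.5,-3.2,-1.5,-0.17],[23.5,-3.6,-1.5,-0.19],[26.3,-4,-1.5,-0.19],[26.3,-4,-1.5,-0.19],[26.3,-4,-1.5,-0.19]]'
python3 to.py .52 .106 .23 0;python3 to.py .574 .106 .23 0
```

```text
t: 7.25
tcp_pos: [0.3598, -0.0005, 0.2302]
tool_rot: [[-0.001, 1.0, -0.001], [1.0, 0.001, -0.0], [-0.0, -0.001, -1.0]]
force: [0.2, -0.3, -1.0]
grip_width: 0.024
t 7.25 tcp [ 0.3598 -0.0005  0.2302] h 0.001 F [ 0.2 -0.3 -1. ] w 0.024 q [ 0.61 -0.03 -0.71  2.12 -0.02  1.04 -0.08]
rows [10.62 16.03  0.  ] spin 0.001
t 7.25 tcp [ 0.3598 -0.0005  0.2302] h 0.001 F [ 0.2 -0.3 -1. ] w 0.024 q [ 0.61 -0.03 -0.71  2.12 -0.02  1.04 -0.08]
rows [10.62 21.43 -0.  ] spin 0.001
```

```bash
python3 -m creep '[[3,0,0,0],[6,1,0,0],[8.5,3,0,0],[10.6,6,0,0],[10.7,9,0,0],[10.7,12,0,0],[10.7,15,0,0],[10.7,18,0,0],[10.7,20,0,0],[10.7,21,0,0],[10.7,21,0,0],[10.7,21,0,0]]'
python3 - <<'E'
from h import *
shot('wrist','w2.png')
c=shot('top');find('top',['carton_a_mid','stock_carton_mid'],c)
E
```

```text
t: 8.75
tcp_pos: [0.5696, 0.1064, 0.2306]
tool_rot: [[-0.0, 1.0, -0.0], [1.0, 0.0, -0.0], [-0.0, -0.0, -1.0]]
force: [0.3, 0.3, -1.7]
grip_width: 0.0241
```

View pics/w2.png

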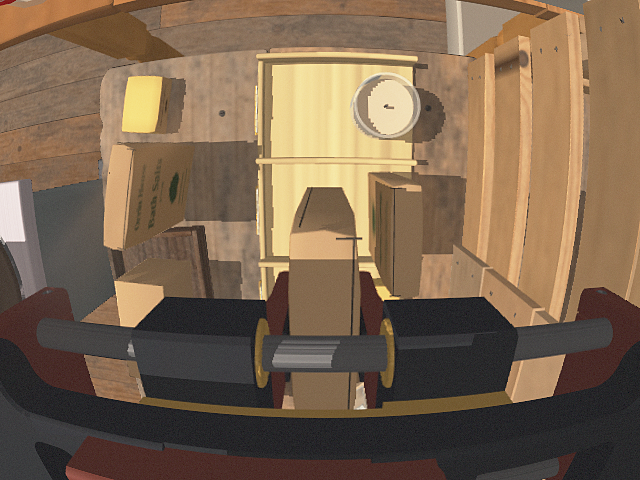

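```bash
python3 - <<'E'
from h import *
c=shot('wrist')
for n,u,v,z in(('fin L',330,159,.03),('fin R',275,263,.03),('finLL',330,60,.03),('lip',262,110,.018),('lip',262,210,.018),('back',413,60,.03),('stock top fr',388,178,.141),('',392,296,.141),('stock back',421,180,.141),('held bot end',300,187,.145),('',343,187,.145),('held top',289,259,.28),('',357,262,.28)): print(n,ray(c,u,v,z))
E
```

```text
fin L [0.5753 0.1617 0.03  ]
fin R [0.519  0.0565 0.03  ]
finLL [0.5753 0.2601 0.03  ]
lip [0.5073 0.2122 0.018 ]
lip [0.5056 0.1097 0.018 ]
back [0.6572 0.2636 0.03  ]
stock top fr [0.6131 0.152  0.141 ]
 [0.6197 0.0657 0.141 ]
stock back [0.6365 0.1512 0.141 ]
held bot end [0.5533 0.1459 0.145 ]
 [0.5821 0.1459 0.145 ]
held top [0.5581 0.1367 0.28  ]
 [0.5798 0.1357 0.28  ]
```

```bash
python3 - <<'E'
from h import *
c=shot('wrist')
cv2.imwrite('pics/w2c.png',cv2.resize(c['pixels'][170:310,240:440],None,fx=4,fy=4,interpolation=2))
for v in(235,238,259): print(v,ray(c,323,v,.28))
E
```

```text
235 [0.569  0.1445 0.28  ]
238 [0.569  0.1435 0.28  ]
259 [0.569  0.1367 0.28  ]
```

View pics/w2c.png

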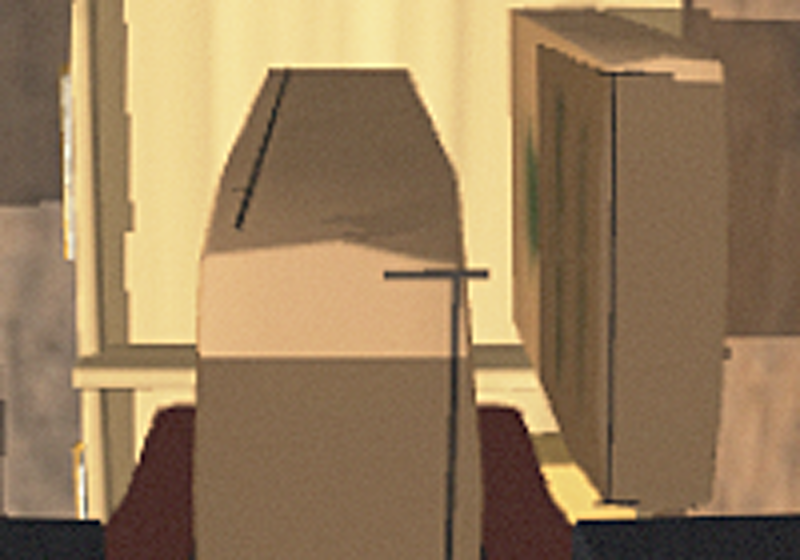

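```bash
python3 -m creep '[[0.5,0.8,1,0],[0.5,0.8,3,0],[0.5,0.8,5.5,0],[0.5,0.8,8,0],[0.5,0.8,10,0],[0.5,0.8,11.5,0],[0.5,0.8,12.6,0],[0.5,0.8,13.2,0],[0.5,0.8,13.5,0],[0.5,0.8,13.7,0],[0.5,0.8,13.7,0],[0.5,0.8,13.7,0]]'
python3 - <<'E'
from h import *
c=shot('wrist')
cv2.imwrite('pics/w3.png',c['pixels'][:330])
E
```

```text
t: 10.55
tcp_pos: [0.5786, 0.1115, 0.094]
tool_rot: [[0.0, 1.0, 0.001], [1.0, -0.0, 0.0], [0.0, 0.001, -1.0]]
force: [-0.5, -0.6, -2.2]
grip_width: 0.0239
```

View pics/w3.png

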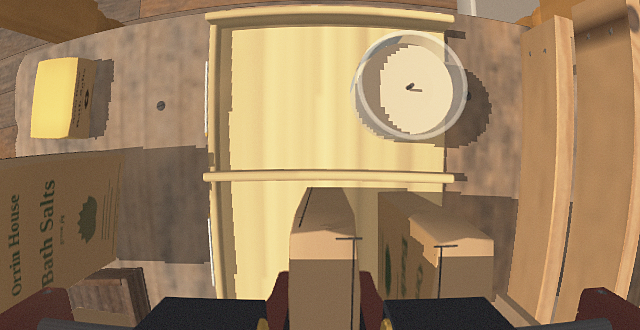

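```bash
python3 -m creep '[[-0.15,0,0,0],[-0.15,0,0.1,0],[-0.15,0,0.2,0],[-0.15,0,0.25,0],[-0.15,0,0.25,0]]'; python3 -m creep '[[0,0,0,0],[0,0,0,0],[0,0,0,0],[0,0,0,0]]' 38|tail -2
python3 -m creep '[[0,0,-1,0],[0,0,-3,0],[0,0,-5.5,0],[0,0,-8.5,0],[0,0,-12,0],[0,0,-14,0],[0,0,-14,0],[0,0,-14,0]]'; python3 to.py .4056 .139 .24 -.24
```

```text
t: 11.22
tcp_pos: [0.5785, 0.11, 0.0917]
tool_rot: [[0.0, 1.0, 0.0], [1.0, -0.0, -0.0], [-0.0, 0.0, -1.0]]
force: [-1.9, -2.0, 5.1]
grip_width: 0.0238
force: [-0.2, -0.3, 0.4]
grip_width: 0.0336
t: 12.72
tcp_pos: [0.5781, 0.1098, 0.2309]
tool_rot: [[-0.0, 1.0, -0.0], [1.0, 0.0, -0.0], [-0.0, -0.0, -1.0]]
force: [-0.1, 0.4, -0.1]
grip_width: 0.0333
t 12.72 tcp [0.5781 0.1098 0.2309] h 0.0 F [-0.1  0.4 -0.1] w 0.0333 q [ 0.29  0.45 -0.77  1.64  0.33  1.19 -0.55]
rows [  2.92 -17.25  -0.9 ] spin 0.24
```

```bash
python3 -m creep '[[0.5,-3,-0.9,0],[1,-7,-0.9,0.08],[2,-11,-0.9,0.16],[2.9,-15,-0.9,0.24],[2.9,-17.2,-0.9,0.24],[2.9,-17.2,-0.9,0.24],[2.9,-17.2,-0.9,0.24]]' 100
python3 - <<'E'
from h import *
c=shot('wrist','w4.png');find('wrist',['carton_a_mid','soap_mid'],c)
E
```

```text
t: 13.6
tcp_pos: [0.407, 0.1387, 0.2399]
tool_rot: [[0.238, 0.971, -0.0], [0.971, -0.238, 0.0], [0.0, -0.0, -1.0]]
force: [0.0, 0.6, 0.5]
grip_width: 0.0875
wrist carton_a_mid 0.77 [0.569 0.113 0.114]
wrist soap_mid 0.82 [0.376 0.23  0.025]
```

View pics/w4.png

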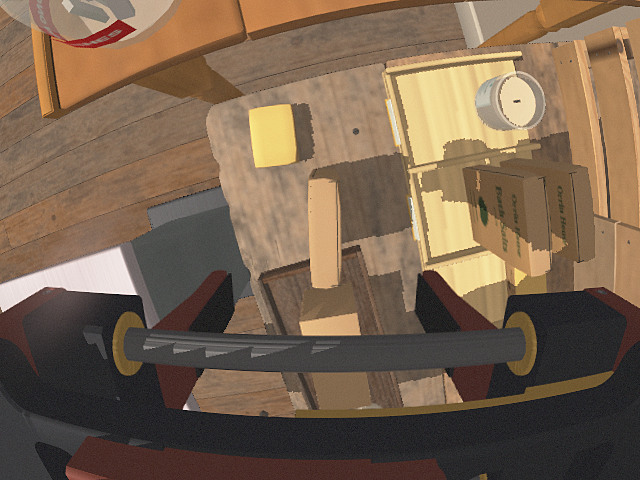

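```bash
python3 - <<'E'
from h import *
c=shot('wrist')
p=[ray(c,u,v,.135) for u,v in((313,179),(338,179),(337,286),(311,287))];print(p,np.mean(p,0))
p=[ray(c,u,v,.026) for u,v in((250,110),(294,106),(297,162),(255,168))];print(p,np.mean(p,0))
E
python3 to.py .407 .139 .086 -.22
```

```text
[array([0.4093, 0.1829, 0.135 ]), array([0.4267, 0.1787, 0.135 ]), array([0.4072, 0.0996, 0.135 ]), array([0.3876, 0.1036, 0.135 ])] [0.4077 0.1412 0.135 ]
[array([0.3595, 0.2603, 0.026 ]), array([0.4035, 0.2522, 0.026 ]), array([0.3926, 0.1962, 0.026 ]), array([0.3496, 0.2012, 0.026 ])] [0.3763   0.227475 0.026   ]
t 13.8 tcp [0.4069 0.139  0.2398] h -0.24 F [ 0.1 -0.3  0.3] w 0.0879 q [ 0.34  0.13 -0.84  1.97  0.11  1.08 -0.78]
rows [-0.    0.03 15.38] spin -0.02
```

```bash
python3 -m creep '[[0.2,0.05,3,0],[0.2,0.05,6,0],[0.2,0.05,9,0],[0.2,0.05,12,0],[0.2,0.05,14,0],[0.2,0.05,15.4,0],[0.2,0.05,15.4,0],[0.2,0.05,15.4,0]]' 100 20|tail -3
python3 -m creep '[[0,0,0,0],[0,0,0,0],[0,0,0,0],[0,0,0,0],[0,0,0,0],[0,0,0,0],[0,0,0,0]]' 0 20
python3 -m creep '[[0,0,-0.5,0],[0,0,-1.5,0],[0,0,-3,0],[0,0,-5,0],[0,0,-7.5,0],[0,0,-10,0],[0,0,-12,0],[0,0,-14,0],[0,0,-14.4,0],[0,0,-14.4,0],[0,0,-14.4,0]]'
python3 to.py .533 .108 .23 0
```

```text
tool_rot: [[0.238, 0.971, 0.001], [0.971, -0.238, 0.0], [0.0, 0.001, -1.0]]
force: [-0.1, 0.5, -0.3]
grip_width: 0.0879
t: 15.68
tcp_pos: [0.4074, 0.1408, 0.0861]
tool_rot: [[0.238, 0.971, 0.0], [0.971, -0.238, 0.0], [0.0, 0.0, -1.0]]
force: [0.4, 0.1, -0.0]
grip_width: 0.0241
t: 17.05
tcp_pos: [0.4069, 0.1406, 0.2295]
tool_rot: [[0.238, 0.971, -0.001], [0.971, -0.238, -0.0], [-0.001, -0.001, -1.0]]
force: [-0.4, -0.3, -2.2]
grip_width: 0.024
t 17.05 tcp [0.4069 0.1406 0.2295] h -0.24 F [-0.4 -0.3 -2.2] w 0.024 q [ 0.34  0.15 -0.85  1.99  0.13  1.06 -0.81]
rows [-0.17 13.03 -0.06] spin -0.24
```

```bash
python3 -m creep '[[0,2,0,-0.05],[0,4.5,0,-0.1],[0,7,0,-0.15],[-0.1,9.5,0,-0.2],[-0.2,11.5,0,-0.24],[-0.2,13,0,-0.24],[-0.2,13,0,-0.24],[-0.2,13,0,-0.24],[-0.2,13,0,-0.24]]'
python3 - <<'E'
from h import *
c=shot('wrist')
cv2.imwrite('pics/w5.png',c['pixels'][:330])
E
```

```text
t: 18.18
tcp_pos: [0.5325, 0.1084, 0.2303]
tool_rot: [[-0.001, 1.0, 0.0], [1.0, 0.001, -0.0], [-0.0, 0.0, -1.0]]
force: [0.0, 0.1, -1.9]
grip_width: 0.0241
```

View pics/w5.png

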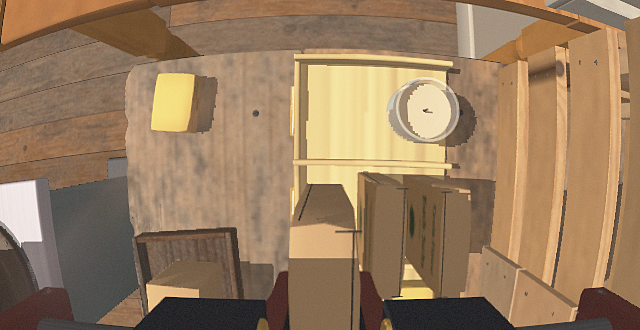

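```bash
python3 -m creep '[[0.05,-0.2,1,0],[0.05,-0.2,3,0],[0.05,-0.2,5.5,0],[0.05,-0.2,8,0],[0.05,-0.2,10,0],[0.05,-0.2,11.5,0],[0.05,-0.2,12.6,0],[0.05,-0.2,13.2,0],[0.05,-0.2,13.5,0],[0.05,-0.2,13.7,0],[0.05,-0.2,13.8,0],[0.05,-0.2,13.8,0]]'
python3 -m creep '[[0,0,0,0],[0,0,0.05,0],[0,0,0.1,0],[0,0,0.1,0]]'
python3 - <<'E'
from h import *
c=shot('wrist')
cv2.imwrite('pics/w6.png',c['pixels'][:330])
E
```

```text
t: 19.73
tcp_pos: [0.5313, 0.1085, 0.0923]
tool_rot: [[0.0, 1.0, 0.0], [1.0, -0.0, -0.0], [-0.0, 0.0, -1.0]]
force: [0.6, 0.3, -2.2]
grip_width: 0.0234
t: 20.23
tcp_pos: [0.5313, 0.1085, 0.0921]
tool_rot: [[0.0, 1.0, 0.001], [1.0, -0.0, -0.001], [-0.001, 0.001, -1.0]]
force: [-3.8, -2.2, 8.7]
grip_width: 0.0238
```

View pics/w6.png

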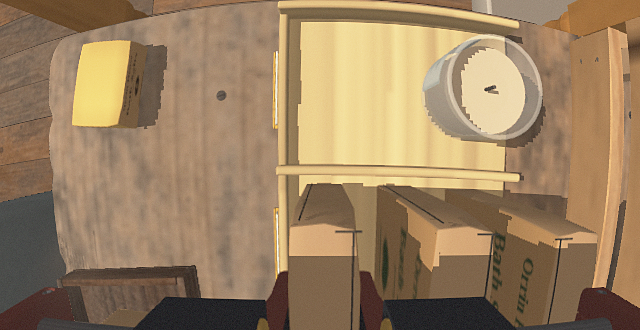

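```bash
python3 -m creep '[[0,0,0,0],[0,0,0,0],[0,0,0,0],[0,0,0,0]]' 37|tail -2
python3 -m creep '[[0,0,-1,0],[0,0,-3,0],[0,0,-5.5,0],[0,0,-8.5,0],[0,0,-12,0],[0,0,-14,0],[0,0,-14,0],[0,0,-14,0]]'; python3 to.py .376 .227 .2 -.15
```

```text
force: [0.1, 0.2, 0.8]
grip_width: 0.0322
t: 21.78
tcp_pos: [0.5308, 0.1082, 0.231]
tool_rot: [[0.0, 1.0, -0.0], [1.0, -0.0, -0.0], [-0.0, -0.0, -1.0]]
force: [0.0, -0.8, -0.9]
grip_width: 0.0325
t 21.77 tcp [0.5308 0.1082 0.231 ] h -0.0 F [ 0.  -0.8 -0.9] w 0.0325 q [ 0.34  0.37 -0.81  1.75  0.29  1.15 -0.56]
rows [ 11.88 -15.48   3.09] spin 0.15
```

```bash
python3 -m creep '[[2,-3.5,0,0],[4.5,-7,0,0.05],[7,-10.5,0,0.1],[9.5,-13.5,1,0.15],[11.9,-15.5,2.5,0.15],[11.9,-15.5,3.1,0.15],[11.9,-15.5,3.1,0.15],[11.9,-15.5,3.1,0.15]]' 100
python3 - <<'E'
from h import *
c=shot('wrist');find('wrist',['soap_mid'],c)
cv2.imwrite('pics/w7.png',c['pixels'][:])
E
```

```text
t: 22.78
tcp_pos: [0.3769, 0.2268, 0.2001]
tool_rot: [[0.151, 0.989, -0.0], [0.989, -0.151, 0.0], [-0.0, -0.0, -1.0]]
force: [0.2, -0.1, -0.1]
grip_width: 0.0883
wrist soap_mid 0.66 [0.376 0.227 0.025]
```

View pics/w7.png

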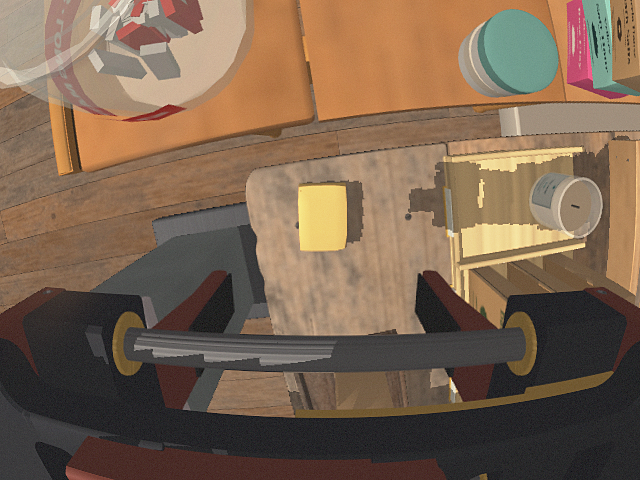

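```bash
python3 -m creep '[[0,0,3,0],[0,0,6,0],[0,0,10,0],[0,0,14,0],[0,0,17,0],[0,0,18.5,0],[0,0,19.4,0],[0,0,19.4,0],[0,0,19.4,0]]' 100 20
python3 -m creep '[[0,0,0,0],[0,0,0,0],[0,0,0,0],[0,0,0,0],[0,0,0,0],[0,0,0,0]]' 0 15|tail -2
python3 -m creep '[[0,0,-0.5,0],[0,0,-1.5,0],[0,0,-3,0],[0,0,-5,0],[0,0,-8,0],[0,0,-12,0],[0,0,-16,0],[0,0,-20,0],[0,0,-22.5,0],[0,0,-22.5,0],[0,0,-22.5,0]]'
python3 to.py .40 .10 .23 0;
```

```text
t: 24.0
tcp_pos: [0.3768, 0.2278, 0.0069]
tool_rot: [[0.15, 0.989, 0.001], [0.989, -0.15, 0.001], [0.001, 0.001, -1.0]]
force: [0.3, -0.2, -0.1]
grip_width: 0.0879
force: [-0.1, 0.1, 1.1]
grip_width: 0.0454
t: 26.12
tcp_pos: [0.3757, 0.227, 0.2306]
tool_rot: [[0.15, 0.989, -0.0], [0.989, -0.15, -0.001], [-0.001, -0.0, -1.0]]
force: [0.0, -0.1, -0.9]
grip_width: 0.0449
t 26.12 tcp [0.3757 0.227  0.2306] h -0.15 F [ 0.  -0.1 -0.9] w 0.0449 q [ 0.2   0.18 -0.94  1.96  0.17  1.07 -0.96]
rows [-12.19   4.3    0.07] spin -0.15
```

```bash
python3 -m creep '[[-3,1,0,-0.05],[-6,2,0,-0.1],[-9,3.2,0,-0.15],[-12.2,4.3,0,-0.15],[-12.2,4.3,0,-0.15],[-12.2,4.3,0,-0.15]]'
python3 to.py .553 .002 .23 0
```

```text
t: 26.88
tcp_pos: [0.3998, 0.101, 0.2305]
tool_rot: [[-0.0, 1.0, -0.001], [1.0, 0.0, 0.0], [0.0, -0.001, -1.0]]
force: [-0.3, 0.9, -0.4]
grip_width: 0.0451
t 26.88 tcp [0.3998 0.101  0.2305] h 0.0 F [-0.3  0.9 -0.4] w 0.0451 q [ 0.47  0.11 -0.88  2.02  0.1   1.06 -0.45]
rows [-9.91 15.31  0.02] spin 0.0
```

```bash
python3 -m creep '[[-3,2,0,0],[-6,5,0,0],[-8.5,8,0,0],[-9.9,11,0,0],[-9.9,13.5,0,0],[-9.9,15.3,0,0],[-9.9,15.3,0,0],[-9.9,15.3,0,0]]'
python3 - <<'E'
from h import *
c=shot('top');d=shot('wrist','w8.png')
cv2.imwrite('pics/t8.png',np.vstack([cv2.resize(c['pixels'][140:260,170:370],(640,384)),d['pixels'][60:270]]))
E
```

```text
t: 27.88
tcp_pos: [0.5527, 0.0026, 0.2307]
tool_rot: [[-0.002, 1.0, -0.001], [1.0, 0.002, 0.0], [0.0, -0.001, -1.0]]
force: [0.4, -0.8, -1.1]
grip_width: 0.0453
```

View pics/t8.png

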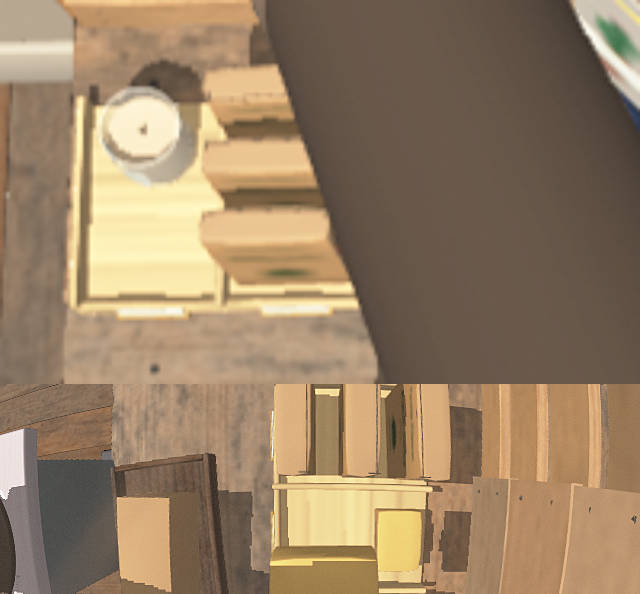

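```bash
python3 - <<'E'
from h import *
c=shot('wrist')
for n,u,v,z in(('finL',350,163,.03),('finR',415,264,.03),('stock fr',376,215,.032),('stock bk',421,190,.032),('lip',278,190,.018),('held lowedge',325,222,.224),('held topedge',325,236,.25)): print(n,ray(c,u,v,z))
E
```

```text
finL [0.5772 0.0535 0.03  ]
finR [ 0.6472 -0.0495  0.03  ]
stock fr [0.6036 0.0024 0.032 ]
stock bk [0.6486 0.0282 0.032 ]
lip [0.5052 0.0257 0.018 ]
held lowedge [0.5524 0.033  0.224 ]
held topedge [0.5523 0.0325 0.25  ]
```

```bash
python3 -m creep '[[0.05,0.15,2,0],[0.05,0.15,5,0],[0.05,0.15,9,0],[0.05,0.15,13,0],[0.05,0.15,16.5,0],[0.05,0.15,18.5,0],[0.05,0.15,20,0],[0.05,0.15,20.9,0],[0.05,0.15,21.4,0],[0.05,0.15,21.6,0],[0.05,0.15,21.7,0],[0.05,0.15,21.7,0]]'
python3 -m creep '[[0,0,0.05,0],[0,0,0.1,0],[0,0,0.15,0],[0,0,0.15,0]]'
```

```text
t: 29.52
tcp_pos: [0.5551, 0.0019, 0.0144]
tool_rot: [[0.0, 1.0, 0.001], [1.0, -0.0, -0.0], [-0.0, 0.001, -1.0]]
force: [-0.6, 0.1, -0.4]
grip_width: 0.0452
t: 30.02
tcp_pos: [0.5549, 0.0019, 0.0126]
tool_rot: [[-0.0, 1.0, -0.0], [1.0, 0.0, -0.0], [-0.0, -0.0, -1.0]]
force: [-0.2, -0.9, -1.2]
grip_width: 0.0449
```

```bash
python3 -m creep '[[0,0,0.05,0],[0,0,0.1,0],[0,0,0.1,0]]'|grep -A0 -E "tcp_pos|force"; python3 -m creep '[[0,0,0,0],[0,0,0,0],[0,0,0,0],[0,0,0,0]]' 60
python3 -m creep '[[0,0,-0.5,0],[0,0,-2,0],[0,0,-5,0],[0,0,-9,0],[0,0,-13.5,0],[0,0,-18,0],[0,0,-22,0],[0,0,-22,0],[0,0,-22,0]]'; python3 to.py .37 -.05 .235 0;python3 to.py .361 -.339 .235 0
```

```text
tcp_pos: [0.5549, 0.0019, 0.0122]
--
force: [-2.8, 0.3, 5.3]
t: 30.9
tcp_pos: [0.5549, 0.0019, 0.0116]
tool_rot: [[0.0, 1.0, -0.0], [1.0, -0.0, 0.0], [0.0, -0.0, -1.0]]
force: [0.2, 0.2, 1.1]
grip_width: 0.0528
t: 32.02
tcp_pos: [0.5545, 0.0017, 0.2317]
tool_rot: [[0.0, 1.0, 0.0], [1.0, -0.0, -0.001], [-0.001, 0.0, -1.0]]
force: [0.3, -0.3, -0.7]
grip_width: 0.0523
t 32.02 tcp [0.5545 0.0017 0.2317] h -0.0 F [ 0.3 -0.3 -0.7] w 0.0523 q [ 0.49  0.38 -0.75  1.72  0.28  1.15 -0.34]
rows [ -5.17 -18.45  -0.33] spin -0.0
t 32.02 tcp [0.5545 0.0017 0.2317] h -0.0 F [ 0.3 -0.3 -0.7] w 0.0523 q [ 0.49  0.38 -0.75  1.72  0.28  1.15 -0.34]
rows [-34.07 -19.35  -0.31] spin -0.0
```

```bash
python3 -m creep '[[0,-4,-0.3,0],[0,-8,-0.3,0],[-1,-12,-0.3,0],[-3,-16,-0.3,0.08],[-6,-19.5,-0.3,0.16],[-10,-21,-0.3,0.24],[-14,-21,-0.3,0.32],[-18,-21,-0.3,0.4],[-22,-21,-0.3,0.4],[-26,-20.5,-0.3,0.4],[-30,-19.6,-0.3,0.4],[-34,-19.4,-0.3,0.4]]' 100
python3 -m creep '[[0,0,0,0],[0,0,0,0]]'
python3 - <<'E'
from h import *
c=shot('wrist','w9.png');find('wrist',['candle_mid'],c)
E
```

```text
t: 33.52
tcp_pos: [0.3606, -0.3388, 0.2332]
tool_rot: [[0.389, 0.921, -0.002], [0.921, -0.389, 0.002], [0.001, -0.002, -1.0]]
force: [0.6, -0.3, 0.0]
grip_width: 0.088
t: 33.78
tcp_pos: [0.3605, -0.3369, 0.2336]
tool_rot: [[0.389, 0.921, -0.001], [0.921, -0.389, 0.002], [0.001, -0.002, -1.0]]
force: [0.7, 0.1, -0.1]
grip_width: 0.0879
wrist candle_mid 0.93 [ 0.361 -0.345  0.044]
```

View pics/w9.png

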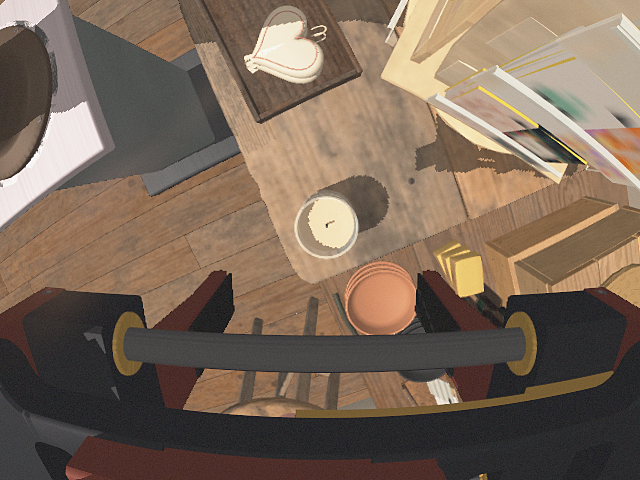

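```bash
python3 - <<'E'
from h import *
c=shot('wrist')
p=[ray(c,u,v,.06) for u,v in((295,226),(358,226),(327,195),(327,258))];print(p,np.mean(p,0).round(4))
E
python3 to.py .3585 -.341 .03 -.4
```

```text
[array([ 0.3338, -0.3313,  0.06  ]), array([ 0.3876, -0.3539,  0.06  ]), array([ 0.3722, -0.3163,  0.06  ]), array([ 0.3492, -0.3713,  0.06  ])] [ 0.3607 -0.3432  0.06  ]
t 33.92 tcp [ 0.3609 -0.3369  0.2345] h -0.398 F [-1.  -0.5  1. ] w 0.088 q [ 1.06  0.21 -0.47  1.87  0.11  1.09  0.15]
rows [-0.48 -0.06 20.45] spin 0.002
```

```bash
python3 -m creep '[[-0.6,0.2,2,0],[-0.6,0.2,6,0],[-0.6,0.2,10,0],[-0.6,0.2,13,0],[-0.6,0.2,16,0],[-0.6,0.2,18,0],[-0.6,0.2,19.5,0],[-0.6,0.2,20.4,0],[-0.6,0.2,20.4,0],[-0.6,0.2,20.4,0]]' 100 20
python3 -m creep '[[0,0,0,0],[0,0,0,0],[0,0,0,0],[0,0,0,0],[0,0,0,0]]' 0 20
python3 -m creep '[[0,0,-0.5,0],[0,0,-1.5,0],[0,0,-3,0],[0,0,-5,0],[0,0,-8,0],[0,0,-12,0],[0,0,-16,0],[0,0,-20,0],[0,0,-20,0],[0,0,-20,0]]'
python3 to.py .345 -.18 .23 -.4;python3 to.py .36 0 .23 -.2
```

```text
t: 35.17
tcp_pos: [0.3608, -0.3447, 0.0313]
tool_rot: [[0.389, 0.921, 0.001], [0.921, -0.389, -0.001], [-0.0, 0.001, -1.0]]
force: [-0.7, -0.1, 0.3]
grip_width: 0.0882
t: 35.8
tcp_pos: [0.3603, -0.3444, 0.0308]
tool_rot: [[0.39, 0.921, -0.0], [0.921, -0.39, -0.0], [-0.0, -0.0, -1.0]]
force: [-2.1, 0.2, 3.2]
grip_width: 0.0587
t: 37.05
tcp_pos: [0.3599, -0.3441, 0.2305]
tool_rot: [[0.389, 0.921, -0.0], [0.921, -0.389, -0.0], [-0.0, -0.0, -1.0]]
force: [-0.0, 0.1, -2.4]
grip_width: 0.0591
t 37.05 tcp [ 0.3599 -0.3441  0.2305] h -0.4 F [-0.   0.1 -2.4] w 0.0591 q [ 1.07  0.22 -0.47  1.86  0.11  1.08  0.15]
rows [14.53 -7.77  0.05] spin -0.0
t 37.05 tcp [ 0.3599 -0.3441  0.2305] h -0.4 F [-0.   0.1 -2.4] w 0.0591 q [ 1.07  0.22 -0.47  1.86  0.11  1.08  0.15]
rows [ 31.7  -13.4    0.05] spin -0.2
```

```bash
python3 -m creep '[[2.5,-1.3,0,0],[6,-3.2,0,0],[10,-5.3,0,0],[14.5,-7.8,0,0],[18,-9,0,0],[21.5,-10.1,0,0],[25,-11.2,0,-0.05],[28.5,-12.4,0,-0.12],[31.7,-13.4,0,-0.2],[31.7,-13.4,0,-0.2],[31.7,-13.4,0,-0.2]]'
python3 to.py .40 .2 .23 0
```

```text
t: 38.42
tcp_pos: [0.3598, -0.0008, 0.2299]
tool_rot: [[0.199, 0.98, -0.002], [0.98, -0.199, 0.0], [-0.0, -0.002, -1.0]]
force: [0.5, 0.2, -1.1]
grip_width: 0.0587
t 38.42 tcp [ 0.3598 -0.0008  0.2299] h -0.201 F [ 0.5  0.2 -1.1] w 0.0587 q [ 0.73 -0.03 -0.82  2.12 -0.02  1.04 -0.28]
rows [ 2.048e+01 -6.000e-02 -1.000e-02] spin -0.201
```

```bash
python3 -m creep '[[3,0,0,-0.04],[6.5,0,0,-0.08],[10,0,0,-0.12],[13.5,0,0,-0.16],[17,0,0,-0.2],[20.5,0,0,-0.2],[20.5,0,0,-0.2],[20.5,0,0,-0.2]]'
python3 - <<'E'
from h import *
c=shot('wrist');s=r.get_state();print(s['tcp_pos'],s['tool_rot'])
for T,pts in(((.5325,.1084,.2303),((388,110,.066),(459,110,.066),(424,78,.066),(424,141,.066),(300,110,.018))),((.5696,.1064,.2306),((352,106,.066),(420,106,.066),(386,72,.066),(386,139,.066),(261,110,.018)))):
    d=np.array(T)-s['tcp_pos']
    for u,v,z in pts: print((ray(c,u,v,z-d[2])+d).round(4))
E
python3 to.py .541 .211 .23 0
```

```text
t: 39.42
tcp_pos: [0.4011, 0.1993, 0.2299]
tool_rot: [[0.001, 1.0, -0.002], [1.0, -0.001, -0.001], [-0.001, -0.002, -1.0]]
force: [0.7, -1.3, -3.1]
grip_width: 0.0591
[0.40113449 0.19902765 0.23008997] [[ 0.00199736  0.9999974  -0.00109949]
 [ 0.99999731 -0.00199865 -0.00117451]
 [-0.00117671 -0.00109714 -0.99999871]]
[0.5876 0.2089 0.066 ]
[0.6536 0.2129 0.066 ]
[0.6204 0.2399 0.066 ]
[0.6204 0.1825 0.066 ]
[0.5079 0.2132 0.018 ]
[0.5931 0.2096 0.066 ]
[0.6537 0.212  0.066 ]
[0.6231 0.2414 0.066 ]
[0.623 0.181 0.066]
[0.5057 0.2124 0.018 ]
t 39.48 tcp [0.4011 0.199  0.2301] h -0.002 F [-0.6  0.2 -2. ] w 0.0588 q [ 0.34  0.23 -1.03  1.94  0.22  1.09 -0.78]
rows [ 1.230e+00  1.398e+01 -1.000e-02] spin -0.002
```

```bash
python3 -m creep '[[1.2,3,0,0],[1.2,6,0,0],[1.2,9,0,0],[1.2,12,0,0],[1.2,14,0,0],[1.2,14.1,0,0],[1.2,14.1,0,0],[1.2,14.1,0,0]]'
python3 to.py .5425 .2115 .04 0
python3 - <<'E'
from h import *
c=shot('wrist');find('wrist',['candle_mid','stock_candle_mid'],c)
E
```

```text
t: 40.48
tcp_pos: [0.5414, 0.2124, 0.2309]
tool_rot: [[-0.0, 1.0, 0.0], [1.0, 0.0, -0.001], [-0.001, 0.0, -1.0]]
force: [-0.2, -0.0, -2.3]
grip_width: 0.0592
t 40.48 tcp [0.5414 0.2124 0.2309] h 0.0 F [-0.2 -0.  -2.3] w 0.0592 q [ 0.2   0.48 -0.92  1.65  0.41  1.21 -0.81]
rows [-0.08  0.11 19.09] spin 0.0
wrist candle_mid 0.71 [0.544 0.217 0.245]
wrist stock_candle_mid 0.83 [0.622 0.216 0.05 ]
```

```bash
python3 -m creep '[[0,0.1,2,0],[0,0.1,5,0],[0,0.1,9,0],[0,0.1,12,0],[0,0.1,14.5,0],[0,0.1,16.5,0],[0,0.1,17.8,0],[0,0.1,18.6,0],[0,0.1,19,0],[0,0.1,19.2,0],[0,0.1,19.3,0],[0,0.1,19.3,0]]'
python3 -m creep '[[0,0,0.05,0],[0,0,0.1,0],[0,0,0.15,0],[0,0,0.15,0]]'
```

```text
t: 42.12
tcp_pos: [0.5434, 0.2127, 0.0379]
tool_rot: [[0.0, 1.0, 0.0], [1.0, -0.0, 0.0], [0.0, 0.0, -1.0]]
force: [0.2, 0.1, -1.3]
grip_width: 0.0587
t: 42.62
tcp_pos: [0.5432, 0.2127, 0.0368]
tool_rot: [[-0.0, 1.0, 0.0], [1.0, 0.0, -0.0], [-0.0, 0.0, -1.0]]
force: [-1.5, -2.0, 5.0]
grip_width: 0.0589
```

```bash
python3 -m creep '[[0,0,0,0],[0,0,0,0],[0,0,0,0],[0,0,0,0]]' 73
python3 -m creep '[[0,0,-0.5,0],[0,0,-1.5,0],[0,0,-3,0],[0,0,-5,0],[0,0,-8,0],[0,0,-12,0],[0,0,-16,0],[0,0,-20,0],[0,0,-20,0],[0,0,-20,0]]'
python3 -m creep '[[0,-4,-1,0],[-2,-8,-1,0],[-4,-12,-1,0],[-7,-15,-1,0],[-10,-16,-1,0],[-10,-16,-1,0],[-10,-16,-1,0]]'
python3 - <<'E'
from h import *
for n in('top','scene','wrist'):
    c=shot(n,n+'_end.png');find(n,['soap_mid','candle_mid','carton_a_mid','stock_soap_mid','stock_candle_mid','stock_carton_mid','gift_set'],c)
E
```

```text
t: 43.12
tcp_pos: [0.5432, 0.2127, 0.0361]
tool_rot: [[0.0, 1.0, -0.0], [1.0, -0.0, 0.0], [0.0, -0.0, -1.0]]
force: [0.4, 0.0, -0.1]
grip_width: 0.0642
t: 44.38
tcp_pos: [0.543, 0.2124, 0.2364]
tool_rot: [[0.0, 1.0, 0.0], [1.0, -0.0, -0.001], [-0.001, 0.0, -1.0]]
force: [-1.0, 0.3, -0.1]
grip_width: 0.0642
t: 45.25
tcp_pos: [0.3833, 0.113, 0.246]
tool_rot: [[0.0, 1.0, -0.0], [1.0, -0.0, 0.0], [0.0, -0.0, -1.0]]
force: [0.5, 0.2, 0.2]
grip_width: 0.0642
top soap_mid 0.68 [0.557 0.003 0.033]
top candle_mid 0.61 [0.616 0.103 0.122]
top candle_mid 0.58 [0.56  0.202 0.048]
top carton_a_mid 0.62 [0.572 0.105 0.129]
top stock_soap_mid 0.68 [0.619 0.003 0.032]
top stock_candle_mid 0.89 [0.622 0.21  0.052]
top stock_carton_mid 0.94 [0.613 0.104 0.12 ]
top gift_set 0.69 [ 0.382 -0.005  0.087]
scene candle_mid 0.72 [0.551 0.206 0.057]
scene carton_a_mid 0.89 [0.568 0.142 0.119]
scene carton_a_mid 0.44 [0.51  0.12  0.084]
scene stock_soap_mid 0.44 [ 0.603 -0.015  0.025]
scene stock_candle_mid 0.89 [0.622 0.211 0.049]
scene gift_set 0.59 [0.373 0.009 0.068]
wrist soap_mid 0.61 [0.542 0.018 0.034]
wrist candle_mid 0.96 [0.539 0.213 0.051]
wrist carton_a_mid 0.62 [0.566 0.114 0.132]
wrist stock_soap_mid 0.53 [0.615 0.025 0.03 ]
wrist stock_candle_mid 0.69 [0.616 0.214 0.051]
wrist stock_carton_mid 0.75 [0.618 0.108 0.134]
wrist gift_set 0.81 [0.389 0.034 0.086]
```

```bash
python3 -c "
from station import r
print(r.job_done())"
```

```text
the job is handed in; nothing more can be done
None
```

I put all four goods back in the bays of their kind and handed the job in at about 45 s of the 128 s allowed. The cartons are in the middle bay, the soap in the right bay and the candle in the left bay. Nothing showed as knocked over at any check.

**How each was set down:** Each item was lowered until the wrist felt the rack floor (about 5–9 N). The candle and cartons met it at the expected height, the soap within about 1 mm of it. Each was then released with only a small opening of the fingers.

**Last checks:** At the end I used only the detection networks, on all three cameras, because my 16 picture views were already used.
- **Strays:** They found the soap at about (0.557, 0.003), the candle at about (0.54–0.56, 0.21) and a carton at about (0.57, 0.105).
- **Rack goods and gift box:** These were where they started, within the networks' error.

**Disagreements and gaps:**
- One top-camera "candle" report, at (0.616, 0.103), was really the carton already in the rack.
- The scene camera did not report the stray soap at all.
- Only the scene camera picked out the front carton, with low confidence (0.44). My evidence for that one is the picture taken just before I released it, plus the floor contact.
- The candle has only about 2–4 mm of room from the front lip.

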